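# Zero a coating gauge and hold it on the marked spot of a solar absorber strip

## Robot

A 6-joint arm with a two-finger parallel gripper is mounted at the origin on the work surface. World frame = base frame: x ahead of the robot, y to its left, z up, the work surface at z = 0. Lengths are in m, angles in rad, forces in N, time in s.
With the tool pointing down it reaches from about 0.375 to 0.9 m from the base axis. Payload 3.1 kg.
Tool frame: the origin (TCP) lies on the centre line of the jaws, within the pads' length; the fingertips stand robot.tip_reach ahead of it and the grasp point (between the pads) lies 8 mm behind it (robot.tip_reach is the distance from the TCP to the fingertips, in m); z points along the fingers, y is the line along which they close (so a half turn about z gives the same grasp; the last joint's range is limited). The gripper opens to 87 mm and grips with 3 to 60 N. Pads are 19 mm wide; open, the fingers measure 117 mm over their backs; the gripper's body (75 mm by 190 mm) begins 51 mm behind the grasp point.
Start: joints at [1.026, 0.527, 1.433, -0, 1.181, -0.178], TCP at [0.224, 0.584, 0.197] pointing down, gripper open.
Joint ranges: [-3.08, 3.08], [-0.75, 2.2], [0.22, 2.44], [-1.43, 4.57], [0, 2.65], [-2.85, 2.85]. Speed limits (rad/s): [2.79, 2.79, 3.14, 3.14, 3.14, 3.14].

## Interface

Orientations are given as a unit quaternion [x, y, z, w].
In Python, from rig import robot gives the robot as it stands.
- The arm moves only by the tool jog_arm, never from a script. Its argument "motion" is one flat list of numbers, 7 for each row, row after row: the shift along the tool's x, y, z scaled (see below), then the turn, a rotation vector about the tool's x, y, z scaled (see below), then the gripper's target within -1 to 1 (shut at 1, half-way at 0, fully open at -1). In form: [x, y, z, rx, ry, rz, hand, x, y, z, rx, ry, rz, hand, ...]. A call has 1 to 12 rows; each row shifts and turns the commanded pose from where the row before left it, along the tool's axes as they then stand; what a row does not reach is not made up. The controller multiplies each number of a shift by 4 cm and each number of a turn by 4 degrees. A row lasts 1/8 s, in which the tool goes at most 62.5 mm and 10.7 degrees, less where a joint would pass 70% of its speed; a pose out of reach is approached as far as the arm can. A call with a number of a shift or a turn outside -1 to 1 is refused whole. A call with a gripper value outside its range is refused whole. The fingers move at their own pace and stop on an object; "grip_force" is the grip in N (left out, the last holds). Time passes only in rows, so rows that do not move let the fingers close. It gives the time, the measured TCP pose, the force, the opening and the grip force at its end, in the units of the state.
- robot.get_obs(): the state, without advancing time (a new reading comes with each control period).
- robot.camera(name): name is "side" or "top" or "wrist"; returns the picture (480x640x3 uint8, blue, green, red); there is no depth.
- robot.calibration(name): a dict with "fx", "fy", "cx", "cy" (pixels), "dist_coeffs" ([k1, k2, p1, p2, k3] as OpenCV has them; the pictures are not rectified), "R" (3x3) and "t" (3): a world point X has camera coordinates R X + t; the wrist camera has in their place "T_tool_cam" (4x4, takes a point from camera to tool coordinates, whose origin is the TCP and whose axes are the flange's). Camera axes: x right, y down, z forward; pixel columns grow to the right and rows downward; lengths in m; the calibration is good to about 2 mm. A picture is of the moment at which its call begins: read the wrist's pose just before it. calibration takes no time and is no camera call.
- robot.hand_in(): hands the job in; it is judged then, once.
The state is a dict: "time": time; "q": joint angles; "joint_velocities": joint speeds; "joint_torque": joint torques, N m; "position": TCP position; "tool_rot": TCP orientation; "ft_force": force on the tool from outside, world axes, zero at the start; "moment": the same for the moment, N m; "grip_width": finger opening in m; "grip_force": force on a finger pad.
Only numpy, scipy, OpenCV 4.12 (cv2) and the standard library are available. Lean on these libraries where they do the work, as an engineer would, in place of code of your own. Each camera call takes 0.05 s, during which the arm holds its last target. There are 200 camera calls.

## Task

Take the orange coating gauge out of its timber holder and zero it first: stand it upright with its sprung tip pressed lightly inside the circle on the bare aluminium zero plate and keep it there for about a second. Then set the tip inside the yellow ring on the sloping blue-black absorber strip without touching the coating anywhere else, with the gauge square to the sheet (not plumb) and pressed gently, so that the sprung tip is about half pushed in and never bottomed hard. Finish while still holding it there like that, gripped and pressed for the reading, and leave everything else where it is.

Things in the scene. Friction and masses are not known exactly. Their poses are not given: they have to be found in the camera images.
- gauge: Pen-type gauge, about 0.13 kg, standing loose in the holder. Origin: on its axis at the housing's lower end; z up its axis. Grey barrel, 24 mm thick, to z = 55; black collar, 38 mm, z = 55 to 63, rests on the holder; orange grip z = 63 to 141, 30 mm (x) by 26 mm (y). Grip it across its +-y faces at about z = 105; lift it 70 mm straight up to clear. The sprung steel tip ends at z = -8.
- probe (a joint): How far the gauge's sprung steel tip is pushed into the nose along the gauge's axis: 0 = fully out, 0.008 m = bottomed (then rigid). It starts to move at about 1.5 N and needs about 0.4 N more for each mm, so about 3.1 N at half travel (4 mm).
- gauge_tip (a point): End face of the gauge's steel tip (diameter 8 mm), on the gauge's axis; it moves with the sprung tip, so 8 mm below the gauge's origin when free and less when pressed.
- holder: Timber block 160 (x) by 90 (y) by 70 mm high, fixed to the bench, on the left or the right of the work area. Origin: centre of its underside. The gauge stands in a 65 mm deep hole at x = -35 mm, y = 0; a marker pen stands in another hole at x = +45 mm, y = 0. The gauge's x axis is turned at most 0.2 rad from the holder's.
- marker: Blue marker pen, loose, diameter 17 mm, 140 mm long, standing upright in the holder with its top 145 mm above the bench, 80 mm from the gauge along the holder's +x. Origin: its lower end. To be left alone.
- zero_plate: Bare bright aluminium plate 70 (x) by 60 (y) by 8 mm, loose, about 0.09 kg, flat on the bench between the holder and the strip. Origin: centre of its underside.
- zero_center (a point): Centre of the black circle (inner diameter 28 mm) on the upper face of the zero plate, 8 mm above the bench.
- strip: Blue-black coated sheet, 150 (x) by 260 (y) by 3 mm, with a copper-ended tube, 320 mm long, along its middle, 16 mm proud of the face. Fixed on a low timber stand across from the holder and tilted 15 degrees, the edge towards the robot low. Origin: middle of its upper face, under the tube, 51 mm above the bench; y along the tube, x up the slope, z square out of the sheet.
- ring_center (a point): Centre of the yellow painted ring (inner diameter 28 mm, outer 35) on the strip's upper face, on the flat wing below the tube (low side, towards the robot), 44 mm from the tube's axis, up to 95 mm either way along the strip, 40 mm above the bench. Axes as the strip's: z square out of the sheet.
- tape: Yellow tape measure, loose, 70 by 36 by 64 mm high, standing beyond the strip. Origin: centre of its underside. To be left alone.
- u_bend: Copper return bend (U shape, 83 by 75 mm, tube 15 mm thick), loose, lying on the bench beyond the holder. Origin: centre of the bend, on the bench. To be left alone.
Not all that is in view belongs to the job. Leave any turquoise look-alike of the gauge alone.

How it is judged:
By the outcome, as a careful person would: the job done as asked, in the order asked, and still so for the second after the job is handed in, while the arm keeps its last pose, push and grip.
It also fails if it takes over 56 s, if anything falls off the work surface, if the arm or the gripper's body presses on something with over 40 N, if the wrist force passes 120 N, or if a joint passes its speed limit or range.

## Working session

There is one attempt and no reset: what is moved stays moved. The work goes in short steps, Python scripts to look and compute and a tool call to move; the robot and the scene stay as the last step left them, time stands still between calls to the robot, and variables do not carry over. Pictures are saved under pics/ and viewed, at most 10 in all, crops included, and the job is handed in when it is done.

Besides the shell and the picture viewer there is one more tool, called after ">>>" by a JSON object that holds its "op" and its "data", one argument or row to a line. jog_arm: Moves the arm, as the interface text tells. Shifts and turns lie within -1 to 1; 1 stands for 4 cm of shift or 4 degrees of turn. Its arguments: {"type":"object","properties":{"motion":{"type":"array","items":{"type":"number"}},"grip_force":{"type":"number"}},"required":["motion"]}

```bash
mkdir -p pics; ls; python3 - <<'E'
from rig import robot
import cv2,numpy as np
o=robot.get_obs();print(o, robot.tip_reach)
for n in("top","side","wrist"):
    cv2.imwrite(f"pics/{n}0.png",robot.camera(n)); print(n,robot.calibration(n))
E
```

```text
pics
{'time': 0.0, 'q': array([ 1.02653101e+00,  5.28483024e-01,  1.43387686e+00,  2.45964935e-07,
        1.18138398e+00, -1.78545923e-01]), 'joint_velocities': array([ 0.00086249,  0.00030873, -0.00155405,  0.0009663 ,  0.0014193 ,
       -0.00043842]), 'joint_torque': array([ 6.49678805e-04, -4.40032268e+01, -1.76594335e+01,  6.33468828e-02,
        5.81604894e-02, -1.61035432e-04]), 'position': array([0.2231064 , 0.58299608, 0.19566942]), 'tool_rot': array([ 1.81842274e-01,  9.83327123e-01, -1.00608474e-03, -3.80430133e-04]), 'ft_force': array([ 0.51556062, -0.03852311, -0.05123411]), 'moment': array([0.02560591, 0.027302  , 0.02051394]), 'grip_force': 0.0, 'grip_width': 0.08706702440765865} 0.011
top {'fx': 597.5829808006021, 'fy': 597.5829808006021, 'cx': 311.89205006967165, 'cy': 236.67846227993857, 'dist_coeffs': array([0.04580962, 0.        , 0.        , 0.        , 0.        ]), 'R': array([[ 0.00733992, -0.99952347,  0.02998253],
       [-0.98060135, -0.01306765, -0.19557665],
       [ 0.19587526, -0.02796539, -0.98022998]]), 't': array([-0.03419478,  0.63531279,  1.123644
[... 253 characters left out ...]
,
       [-0.13589154,  0.51816025, -0.84441899],
       [ 0.23158338, -0.81209944, -0.53559652]]), 't': array([0.62272539, 0.13332746, 1.06314181])}
wrist {'fx': 346.78730351652376, 'fy': 346.78730351652376, 'cx': 317.91658851743153, 'cy': 237.65500775528105, 'dist_coeffs': array([0.01961118, 0.        , 0.        , 0.        , 0.        ]), 'T_tool_cam': array([[-6.61119298e-04, -9.67902196e-01, -2.51326286e-01,
         6.87390278e-02],
       [ 9.99999777e-01, -6.64167609e-04, -7.26938024e-05,
        -4.97654977e-04],
       [-9.65622874e-05, -2.51326278e-01,  9.67902419e-01,
        -1.87193640e-01],
       [ 0.00000000e+00,  0.00000000e+00,  0.00000000e+00,
         1.00000000e+00]])}
```

View pics/top0.png

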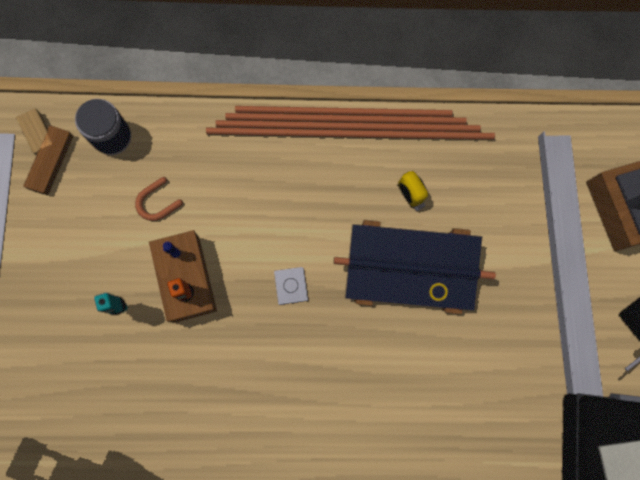

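View pics/side0.png

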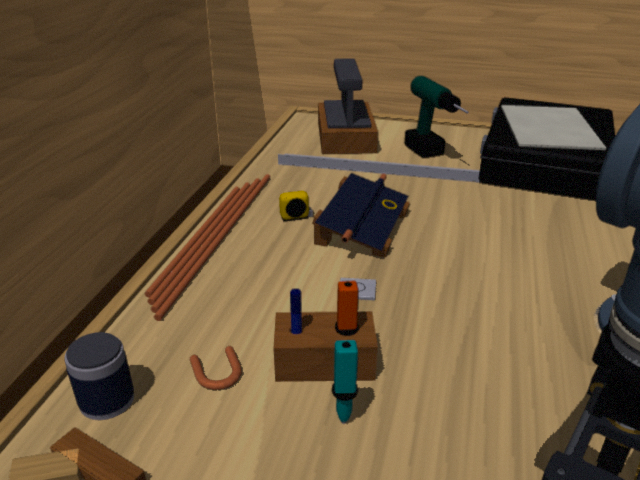

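Top view: the orange gauge is at (179,289), the marker at (171,249), the teal decoy at (105,302), the plate circle at (291,286) and the yellow ring at (438,292). The side view agrees: gauge (347,305), plate (365,290), ring (389,204).

```bash
cat > h.py <<'E'
from rig import robot
import cv2,numpy as np
from scipy.spatial.transform import Rotation as Rn
def cam(n,o=None):
    c=robot.calibration(n);K=np.array([[c['fx'],0,c['cx']],[0,c['fy'],c['cy']],[0,0,1]])
    if n=='wrist':
        o=o or robot.get_obs();T=np.eye(4);T[:3,:3]=Rn.from_quat(o['tool_rot']).as_matrix();T[:3,3]=o['position']
        M=np.linalg.inv(T@c['T_tool_cam']);R,t=M[:3,:3],M[:3,3]
    else: R,t=c['R'],c['t']
    return K,c['dist_coeffs'],R,t
def ray(C,uv):
    K,d,R,t=C;p=cv2.undistortPoints(np.array(uv,float).reshape(-1,1,2),K,d)[:,0]
    return -R.T@t,np.c_[p,np.ones(len(p))]@R
def onplane(C,uv,p0,n=(0,0,1)):
    c,d=ray(C,uv);n=np.array(n,float);return c+d*(((np.array(p0)-c)@n)/(d@n))[:,None]
def onz(C,uv,z): return onplane(C,uv,[0,0,z])
def proj(C,X):
    K,d,R,t=C;return cv2.projectPoints(np.array(X,float).reshape(-1,1,3),cv2.Rodrigues(R)[0],t,K,d)[0][:,0]
def tri(C1,u1,C2,u2):
    a,d=ray(C1,[u1]);b,e=ray(C2,[u2]);d,e=d[0],e[0]
    s=np.linalg.lstsq(np.c_[d,-e],b-a,rcond=None)[0];P,Q=a+s[0]*d,b+s[1]*e
    return (P+Q)/2,np.linalg.norm(P-Q)
def mask(im,lo,hi): return cv2.inRange(cv2.cvtColor(im,cv2.COLOR_BGR2HSV),lo,hi)
def big(m):
    return max(cv2.findContours(m,cv2.RETR_EXTERNAL,cv2.CHAIN_APPROX_NONE)[0],key=cv2.contourArea)
E
cat > m1.py <<'E'
from h import *
t=cv2.imread('pics/top0.png');s=cv2.imread('pics/side0.png');T,S=cam('top'),cam('side')
Y=((22,140,70),(35,255,255))
def ringc(im,box):
    x0,y0,x1,y1=box;m=mask(im,*Y);z=np.zeros_like(m);z[y0:y1,x0:x1]=m[y0:y1,x0:x1]
    c=cv2.convexHull(big(z));return cv2.fitEllipse(c),c
(et,ct),(es,cs)=ringc(t,(420,275,460,310)),ringc(s,(370,190,410,215))
print('ring px',et,es);P,e=tri(T,et[0],S,es[0]);print('ring tri',P,e,'onz40',onz(T,[et[0]],.04),onz(S,[es[0]],.04))
# orange
for im,C,n in((t,T,'t'),(s,S,'s')):
    m=mask(im,(3,170,80),(14,255,255)); 
    z=np.zeros_like(m)
    if n=='t': z[270:305,160:200]=m[270:305,160:200]
    else: z[275:340,330:365]=m[275:340,330:365]
    print(n,cv2.boundingRect(z),cv2.minAreaRect(big(z)))
# strip mask top
m=mask(t,(100,60,10),(125,255,90));z=np.zeros_like(m);z[215:320,335:490]=m[215:320,335:490]
c=big(z);print('strip',cv2.minAreaRect(c),cv2.approxPolyDP(cv2.convexHull(c),5,True)[:,0].tolist())
cv2.imwrite('pics/c.png',np.hstack([cv2.resize(t[225:325,145:315],None,fx=3,fy=3,interpolation=2)[:300,:],cv2.resize(t[220:320,335:500],None,fx=3,fy=3,interpolation=2)])[:, :])
print(onz(T,[[291,286]],.008),onz(S,[[358,289]],.008),onz(T,[[178,287]],.156),onz(T,[[168.5,246]],.145))
E
python3 m1.py
```

```text
ring px ((438.1056213378906, 291.5558166503906), (17.83228874206543, 18.301963806152344), 70.65264892578125) ((388.9556579589844, 203.93536376953125), (8.380724906921387, 15.569936752319336), 109.79210662841797)
ring tri [ 0.53223237 -0.28120033  0.04039865] 0.0008036523352777622 onz40 [[ 0.5318729  -0.28132146  0.04      ]] [[ 0.53273904 -0.28199955  0.04      ]]
t (167, 270, 28, 28) ((175.47059631347656, 287.3824157714844), (17.947635650634766, 15.279744148254395), 75.96376037597656)
s (330, 281, 35, 59) ((343.5, 310.0), (58.0, 27.0), 90.0)
strip ((414.26226806640625, 267.11474609375), (130.0093231201172, 72.97180938720703), 5.19442892074585) [[354, 226], [480, 238], [473, 308], [348, 297]]
[[0.54331135 0.01274093 0.008     ]] [[0.54171149 0.02056636 0.008     ]] [[0.52253019 0.21289262 0.156     ]] [[0.59848843 0.23603195 0.145     ]]
```

>>> {"op": "jog_arm", "data": {
  "motion": [-0.86,-0.5,-0.115,0,0,0,-1,-0.86,-0.5,-0.115,0,0,0,-1,-0.86,-0.5,-0.115,0,0,0,-1,-0.86,-0.5,-0.115,0,0,0,-1,-0.86,-0.5,-0.115,0,0,0,-1,-0.86,-0.5,-0.115,0,0,0,-1,-0.86,-0.5,-0.115,0,0,0,-1,-0.86,-0.5,-0.115,0,0,0,-1,-0.86,-0.5,-0.115,0,0,0,-1,-0.86,-0.5,-0.115,0,0,0,-1,-0.86,-0.5,-0.115,0,0,0,-1,-0.86,-0.5,-0.115,0,0,0,-1]
}}

```text
time: 1.65
position: [0.5236, 0.2107, 0.2517]
tool_rot: [0.182, 0.983, -0.0, -0.0]
ft_force: [1.4, -0.4, -0.1]
grip_width: 0.0874
grip_force: 0.0
```

>>> {"op": "jog_arm", "data": {
  "motion": [0,0,0,0,0,-1,-1,0,0,0,0,0,-1,-1,0,0,0,0,0,-1,-1,0,0,0,0,0,-1,-1,0,0,0,0,0,-1,-1,0,0,0,0,0,-1,-1,0,0,0,0,0,-1,-1,0,0,0,0,0,-1,-1,0,0,0,0,0,-1,-1,0,0,0,0,0,-0.5,-1,0,0,0,0,0,0,-1,0,0,0,0,0,0,-1]
}}

```text
time: 3.15
position: [0.5231, 0.2118, 0.2518]
tool_rot: [-0.148, 0.989, -0.0, -0.0]
ft_force: [-0.6, 0.0, -0.3]
grip_width: 0.0867
grip_force: 0.0
```

```bash
python3 - <<'E'
from h import *
import pickle
o=robot.get_obs();im=robot.camera('wrist');cv2.imwrite('pics/w1.png',im);pickle.dump(o,open('w1.pkl','wb'))
print(o['time'],o['position'],Rn.from_quat(o['tool_rot']).as_matrix().round(4),o['q'])
E
```

```text
3.15 [0.52310229 0.21183827 0.25176734] [[-9.562e-01 -2.926e-01 -2.000e-04]
 [-2.926e-01  9.562e-01 -1.000e-04]
 [ 2.000e-04 -0.000e+00 -1.000e+00]] [ 1.86825595e-01  3.84730278e-01  1.51971773e+00 -2.98420790e-05
  1.23734591e+00 -1.68087454e+00]
```

View pics/w1.png

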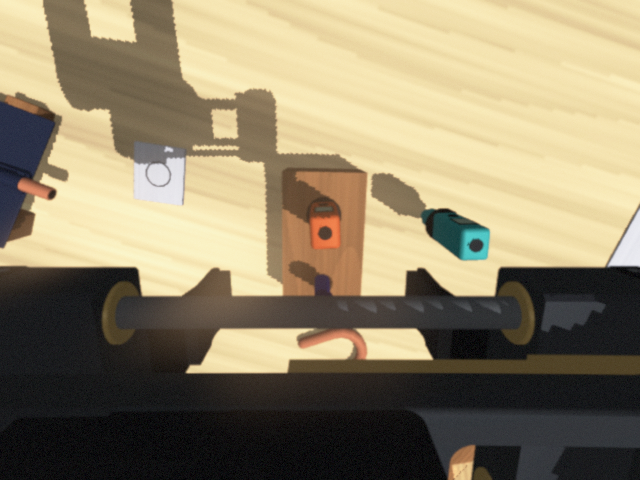

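View pics/c.png

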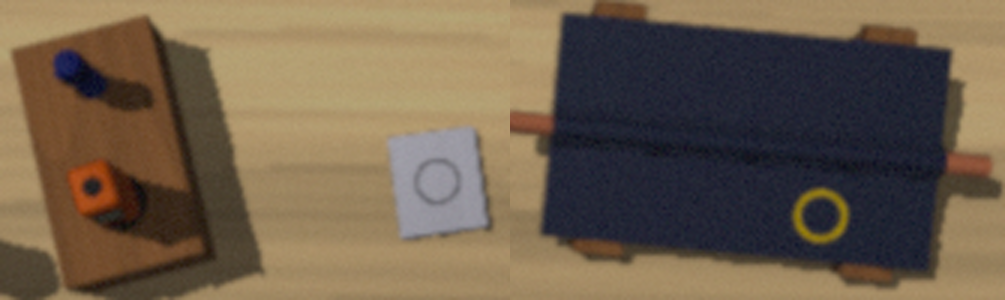

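Wrist view: the gauge's top face is centred at about (325,234), nearly square to the image, with the teal decoy at (475,245) and the plate circle at (158,174). The top crop puts the circle at (290.7,285.3), the gauge button at (176,287) and the marker at (167.7,247).

```bash
cat > m2.py <<'E'
from h import *
import pickle
w=cv2.imread('pics/w1.png');o=pickle.load(open('w1.pkl','rb'));W=cam('wrist',o)
t=cv2.imread('pics/top0.png');s=cv2.imread('pics/side0.png');T,S=cam('top'),cam('side')
# gauge top face in wrist view
hsv=cv2.cvtColor(w,cv2.COLOR_BGR2HSV)
print('V col',hsv[200:256:4,325].tolist())
sub=np.zeros(w.shape[:2],np.uint8);m=mask(w,(4,150,170),(16,255,255));sub[215:256,300:350]=m[215:256,300:350]
c=cv2.convexHull(big(sub));r=cv2.minAreaRect(c);print('rect',r)
X=onz(W,cv2.boxPoints(r),.156);print('face corners',X[:,:2].round(4).tolist(),'c',X.mean(0),'sides',np.linalg.norm(np.diff(X,axis=0),axis=1))
e=X[1]-X[0];print('edge ang',np.degrees(np.arctan2(e[1],e[0]))%90)
# dark button
def dark(im,box,th):
    x0,y0,x1,y1=box;g=im[y0:y1,x0:x1].max(2);mm=(g<th).astype(np.uint8)*255;M=cv2.moments(big(mm),True)
    return M['m10']/M['m00']+x0,M['m01']/M['m00']+y0
try:
    b=dark(w,(317,226,333,242),110);print('button',b,onz(W,[b],.156))
    bt=dark(t,(172,283,181,292),90);print('button top',bt,onz(T,[bt],.156)); print('tri',tri(W,b,T,bt))
except Exception as ex: print(ex)
# plate
def circ(im,box,lo):
    x0,y0,x1,y1=box;g=cv2.resize(cv2.cvtColor(im[y0:y1,x0:x1],cv2.COLOR_BGR2GRAY),None,fx=6,fy=6,interpolation=2)
    h=cv2.HoughCircles(g,cv2.HOUGH_GRADIENT,1.5,200,param1=80,param2=15,minRadius=lo[0]*6,maxRadius=lo[1]*6)
    return None if h is None else ((h[0,0,:2]+.5)/6-.5+[x0,y0],h[0,0,2]/6)
cw=circ(w,(136,145,186,203),(9,17));ct=circ(t,(277,270,306,301),(5,11));print(cw,ct)
a,b2=onz(W,[cw[0]],.008),onz(T,[ct[0]],.008);print('zero',a,b2,tri(W,cw[0],T,ct[0]))
# plate by outline (top) at z=8mm
pm=mask(t,(0,0,90),(179,60,255));z=np.zeros_like(pm);z[262:310,268:315]=pm[262:310,268:315];r=cv2.minAreaRect(big(z));X=onz(T,cv2.boxPoints(r),.008);print('plate',X.mean(0),np.linalg.norm(np.diff(X,axis=0),axis=1))
# strip axes from top corners: tube line+edges
c=[[354,226],[480,238],[473,308],[348,297]]
hi=.051+.075*np.sin(np.radians(15));lo=.051-.075*np.sin(np.radians(15))
H=onz(T,c[:2],hi);L=onz(T,c[2:],lo);print('strip corners',H,L,H.mean(0)/2+L.mean(0)/2)
for e in(H[0]-H[1],L[1]-L[0]):print(np.degrees(np.arctan2(e[1],e[0]))-90,np.linalg.norm(e))
E
python3 m2.py
```

```text
V col [[16, 115, 69], [15, 124, 76], [20, 58, 96], [11, 146, 103], [10, 172, 135], [9, 177, 234], [10, 176, 233], [12, 96, 80], [12, 90, 85], [14, 101, 78], [8, 174, 204], [10, 179, 234], [9, 169, 199], [13, 138, 185]]
rect ((325.819091796875, 232.60508728027344), (32.499088287353516, 29.255416870117188), 86.42366790771484)
face corners [[0.5126, 0.2017], [0.5041, 0.2244], [0.5302, 0.2347], [0.539, 0.2114]] c [0.52149668 0.21806199 0.156     ] sides [0.02426618 0.02807952 0.02486074]
edge ang 20.61307099804482
button (324.6905982905983, 232.6905982905983) [[0.52168135 0.21712608 0.156     ]]
button top (175.34343434343435, 286.8888888888889) [[0.52268626 0.21758287 0.156     ]]
tri (array([0.52263896, 0.21772985, 0.15335435]), np.float64(0.0009947738775611548))
(array([158.95833397, 174.95833397]), np.float32(12.025001)) NoneTraceback (most recent call last):
  File "m2.py", line 26, in <module>
    a,b2=onz(W,[cw[0]],.008),onz(T,[ct[0]],.008);print('zero',a,b2,tri(W,cw[0],T,ct[0]))
                                    ~~^^^
TypeError: 'NoneType' object is not subscriptable
```

```bash
sed -i "s/;ct=circ.*$/;ct=(np.array([290.7,285.3]),7);print(cw)/" m2.py; python3 m2.py | tail -14
cat > go.py <<'E'
import sys
from h import *
# go.py x y z [yaw_deg tilt(nx ny nz)]: shift in tool axes (units) from measured pose
o=robot.get_obs();R=Rn.from_quat(o['tool_rot']).as_matrix()
d=np.array(list(map(float,sys.argv[1:4])))-o['position'];print('t',o['time'],'pos',o['position'].round(4),'shift units',(R.T@d/.04).round(3),'q',o['q'].round(2),'F',o['ft_force'].round(2),o['grip_width'])
E
python3 go.py .522 .2175 .112
```

```text
rect ((325.819091796875, 232.60508728027344), (32.499088287353516, 29.255416870117188), 86.42366790771484)
face corners [[0.5126, 0.2017], [0.5041, 0.2244], [0.5302, 0.2347], [0.539, 0.2114]] c [0.52149668 0.21806199 0.156     ] sides [0.02426618 0.02807952 0.02486074]
edge ang 20.61307099804482
button (324.6905982905983, 232.6905982905983) [[0.52168135 0.21712608 0.156     ]]
button top (175.34343434343435, 286.8888888888889) [[0.52268626 0.21758287 0.156     ]]
tri (array([0.52263896, 0.21772985, 0.15335435]), np.float64(0.0009947738775611548))
(array([158.95833397, 174.95833397]), np.float32(12.025001))
zero [[0.54522913 0.01535946 0.008     ]] [[0.5447395  0.01337449 0.008     ]] (array([0.54568509, 0.01349403, 0.00361102]), np.float64(0.0008844294788629709))
plate [0.54473051 0.01349387 0.008     ] [0.06330802 0.07175481 0.06258524]
strip corners [[ 0.65692982 -0.11089289  0.07041143]
 [ 0.63597515 -0.36095099  0.07041143]] [[ 0.50072126 -0.35214938  0.03158857]
 [ 0.51976195 -0.10178238  0.03158857]] [ 0.57834704 -0.23144391  0.051     ]
-4.790150239843626 0.25093455753636174
-4.349035955100277 0.25108999650067193
t 3.2 pos [0.5231 0.2118 0.2518] shift units [-0.015  0.143  3.495] q [ 0.19  0.38  1.52  0.    1.24 -1.68] F [-0.11 -0.46  0.75] 0.08708829222959599
```

>>> {"op": "jog_arm", "data": {
  "motion": [0,0.14,0,0,0,-0.95,-1,0,0,0.5,0,0,0,-1,0,0,0.5,0,0,0,-1,0,0,0.5,0,0,0,-1,0,0,0.5,0,0,0,-1,0,0,0.5,0,0,0,-1,0,0,0.5,0,0,0,-1,0,0,0.5,0,0,0,-1,0,0,0,0,0,0,-1,0,0,0,0,0,0,-1]
}}

```text
time: 4.45
position: [0.5221, 0.2174, 0.1124]
tool_rot: [-0.181, 0.984, 0.0, 0.001]
ft_force: [-0.3, -1.0, 0.5]
grip_width: 0.0868
grip_force: 0.0
```

```bash
python3 go.py .522 .2175 .112; python3 - <<'E'
from h import *
o=robot.get_obs();im=robot.camera('wrist');cv2.imwrite('pics/w2.png',im)
W=cam('wrist',o);R=Rn.from_quat(o['tool_rot']).as_matrix();print(proj(W,o['position']+np.array([0,0,.044])),Rn.from_matrix(R).as_euler('zyx',degrees=True))
E
```

```text
t 4.45 pos [0.5221 0.2174 0.1124] shift units [0.001 0.004 0.011] q [ 0.2   0.56  1.66 -0.    0.92 -1.74] F [-0.31 -0.97  0.45] 0.08683726234947467
[[318.16166082 306.20306818]] [ 1.59163393e+02  6.05366979e-02 -1.79988528e+02]
```

View pics/w2.png

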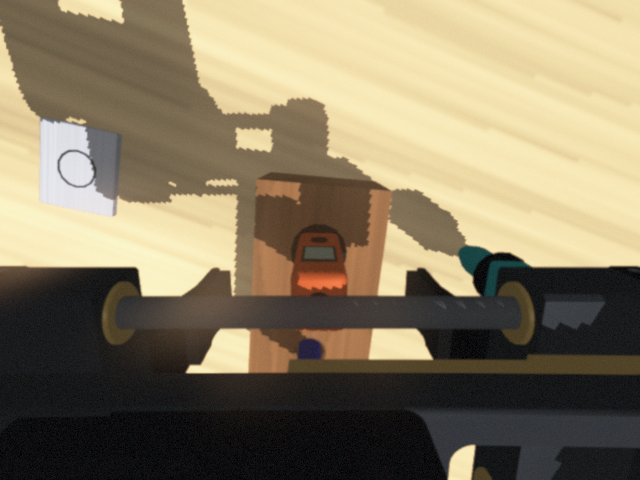

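The wrist view shows the gauge centred between the jaws (column about 320, button at about (319,297)) and square to them, so I'm closing.

>>> {"op": "jog_arm", "data": {
  "motion": [0,0,0,0,0,0,1,0,0,0,0,0,0,1,0,0,0,0,0,0,1,0,0,0,0,0,0,1,0,0,0,0,0,0,1,0,0,0,0,0,0,1,0,0,0,0,0,0,1,0,0,0,0,0,0,1,0,0,0,0,0,0,1,0,0,0,0,0,0,1],
  "grip_force": 25
}}

```text
time: 5.75
position: [0.5215, 0.2172, 0.1118]
tool_rot: [-0.181, 0.984, 0.0, -0.0]
ft_force: [-0.4, 0.0, -0.1]
grip_width: 0.0256
grip_force: 24.9
```

>>> {"op": "jog_arm", "data": {
  "motion": [0,0,-0.25,0,0,0,1,0,0,-0.25,0,0,0,1,0,0,-0.25,0,0,0,1,0,0,-0.25,0,0,0,1,0,0,-0.25,0,0,0,1,0,0,-0.25,0,0,0,1,0,0,-0.25,0,0,0,1,0,0,-0.25,0,0,0,1,0,0,0,0,0,0,1,0,0,0,0,0,0,1]
}}

```text
time: 7.0
position: [0.5212, 0.2172, 0.1916]
tool_rot: [-0.181, 0.984, -0.0, -0.0]
ft_force: [-0.4, -0.3, -2.2]
grip_width: 0.0259
grip_force: 24.9
```

```bash
python3 go.py .545 .0138 .2
```

```text
t 7.0 pos [0.5212 0.2172 0.1916] shift units [ 1.254 -4.962 -0.209] q [ 0.2   0.45  1.59 -0.    1.1  -1.74] F [-0.4  -0.26 -2.16] 0.02592889922525336
```

>>> {"op": "jog_arm", "data": {
  "motion": [0.157,-0.62,0,0,0,0,1,0.157,-0.62,0,0,0,0,1,0.157,-0.62,0,0,0,0,1,0.157,-0.62,0,0,0,0,1,0.157,-0.62,0,0,0,0,1,0.157,-0.62,0,0,0,0,1,0.157,-0.62,0,0,0,0,1,0.157,-0.62,0,0,0,0,1,0,0,0,0,0,0,1,0,0,0,0,0,0,1]
}}

```text
time: 8.25
position: [0.5446, 0.0144, 0.1914]
tool_rot: [-0.181, 0.984, 0.0, -0.001]
ft_force: [0.1, -0.0, -1.8]
grip_width: 0.0259
grip_force: 24.9
```

>>> {"op": "jog_arm", "data": {
  "motion": [0,0,0.2,0,0,0.7,1,0,0,0.2,0,0,0.7,1,0,0,0.2,0,0,0.7,1,0,0,0.2,0,0,0.7,1,0,0,0.2,0,0,0.7,1,0,0,0,0,0,0.7,1,0,0,0,0,0,0.7,1,0,0,0,0,0,0.7,1,0,0,0,0,0,0.7,1,0,0,0,0,0,0,1,0,0,0,0,0,0,1]
}}

```text
time: 9.62
position: [0.545, 0.0146, 0.1518]
tool_rot: [0.037, 0.999, 0.0, -0.0]
ft_force: [0.2, -0.2, -1.3]
grip_width: 0.0257
grip_force: 24.9
```

```bash
python3 go.py .545 .0138 .1128;python3 - <<'E'
from h import *
o=robot.get_obs();s=robot.camera('side');t=robot.camera('top')
S,T=cam('side'),cam('top');tip=o['position']-[0,0,.1048]
print(o['position'],'tip exp side/top',proj(S,[tip,o['position']+np.array([0,0,.044])]),proj(T,[tip]))
u,v=proj(S,[tip])[0].astype(int);print(u,v)
a=s[v-170:v+30,u-60:u+100];print('crop origin',u-60,v-170)
cv2.imwrite('pics/z1.png',cv2.resize(a,None,fx=3,fy=3,interpolation=2))
E
```

```text
t 9.625 pos [0.545  0.0146 0.1518] shift units [-0.001 -0.02   0.975] q [-0.18  0.48  1.68  0.    0.98 -1.67] F [ 0.22 -0.15 -1.26] 0.025675402587955722
[0.54500949 0.01459292 0.15180049] tip exp side/top [[357.63446601 270.17444454]
 [360.46343021 199.95441296]] [[289.99309874 282.87493587]]
357 270
crop origin 297 100
```

View pics/z1.png

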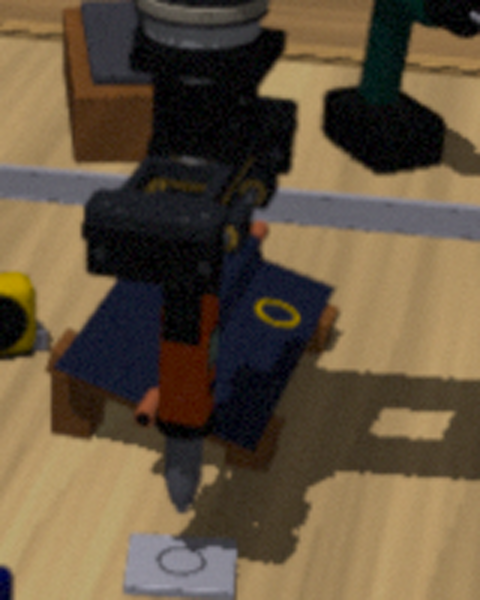

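The side crop shows the tip at (358,270), exactly as predicted, above the plate circle at (357.7,286.7). The gauge looks upright, so I'm lowering it.

>>> {"op": "jog_arm", "data": {
  "motion": [0,-0.02,0.22,0,0,0,1,0,0,0.22,0,0,0,1,0,0,0.22,0,0,0,1,0,0,0.2,0,0,0,1,0,0,0,0,0,0,1,0,0,0,0,0,0,1,0,0,0,0,0,0,1]
}}

```text
time: 10.6
position: [0.5454, 0.0131, 0.1178]
tool_rot: [0.038, 0.999, -0.0, 0.0]
ft_force: [0.3, -0.6, -2.0]
grip_width: 0.0258
grip_force: 24.9
```

>>> {"op": "jog_arm", "data": {
  "motion": [0,0,0.05,0,0,0,1,0,0,0.05,0,0,0,1,0,0,0.025,0,0,0,1,0,0,0,0,0,0,1,0,0,0,0,0,0,1]
}}

```text
time: 11.22
position: [0.5451, 0.0131, 0.1126]
tool_rot: [0.038, 0.999, -0.0, 0.0]
ft_force: [0.5, 0.7, -0.7]
grip_width: 0.0262
grip_force: 24.9
```

>>> {"op": "jog_arm", "data": {
  "motion": [0,0,0.03,0,0,0,1,0,0,0.03,0,0,0,1,0,0,0.03,0,0,0,1,0,0,0,0,0,0,1,0,0,0,0,0,0,1,0,0,0,0,0,0,1]
}}

```text
time: 11.98
position: [0.5452, 0.0131, 0.1089]
tool_rot: [0.038, 0.999, -0.0, 0.0]
ft_force: [-0.5, 1.1, 0.3]
grip_width: 0.0257
grip_force: 24.9
```

```bash
python3 - <<'E'
from h import *
f=[];
for i in range(6):
    s=robot.camera('side');o=robot.get_obs();f.append(o['ft_force'])
print(np.mean(f,0),np.std(f,0),o['position'],o['time'])
a=s[170:300,310:410];cv2.imwrite('pics/z2.png',cv2.resize(a,None,fx=4,fy=4,interpolation=2))
E
```

```text
[-0.31360658 -0.35458858  1.34038272] [0.33025356 0.49140551 0.33660408] [0.54515059 0.01313598 0.1088836 ] 12.275
```

View pics/z2.png

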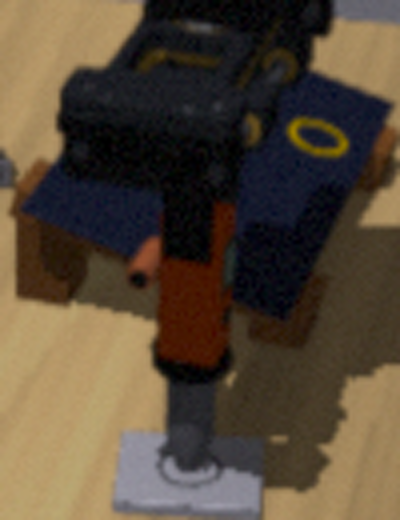

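The tip sits inside the circle. The net force is about 2.8 N, which is about 3–4 mm of travel. Hold, then lift.

>>> {"op": "jog_arm", "data": {
  "motion": [0,0,0,0,0,0,1,0,0,0,0,0,0,1,0,0,0,0,0,0,1,0,0,0,0,0,0,1,0,0,0,0,0,0,1,0,0,0,0,0,0,1,0,0,0,0,0,0,1,0,0,0,0,0,0,1,0,0,0,0,0,0,1,0,0,0,0,0,0,1]
}}

```text
time: 13.52
position: [0.5451, 0.0131, 0.1088]
tool_rot: [0.038, 0.999, 0.0, -0.0]
ft_force: [-0.3, 0.3, 1.8]
grip_width: 0.026
grip_force: 24.9
```

>>> {"op": "jog_arm", "data": {
  "motion": [0,0,-0.1,0,0,0,1,0,0,-0.15,0,0,0,1,0,0,-0.3,0,0,0,1,0,0,-0.4,0,0,0,1,0,0,-0.5,0,0,0,1,0,0,-0.5,0,0,0,1,0,0,-0.5,0,0,0,1,0,0,-0.3,0,0,0,1,0,0,0,0,0,0,1,0,0,0,0,0,0,1]
}}

```text
time: 14.78
position: [0.5445, 0.0132, 0.2184]
tool_rot: [0.038, 0.999, 0.0, -0.001]
ft_force: [-0.1, -0.4, -2.4]
grip_width: 0.0261
grip_force: 24.9
```

```bash
python3 - <<'E'
from h import *
o=robot.get_obs();R=Rn.from_quat(o['tool_rot']).as_matrix()
ring=np.array([.5322,-.2812,.0397]);y=np.radians(-4.6);t=np.radians(15)
n=np.array([-np.sin(t)*np.cos(y),-np.sin(t)*np.sin(y),np.cos(t)])
for h in(.1048+.05,.1048):
    print('TCP for tip gap',h-.1048,ring+n*h)
P=ring+n*(.1048+.05);d=P-o['position'];print('world d',d,'tool units',R.T@d/.04)
zt=-n; zl=R.T@zt; print('target z in tool',zl); rv=np.cross([0,0,1],zl);rv*=np.arcsin(np.linalg.norm(rv))/np.linalg.norm(rv);print('rot units',np.degrees(rv)/4)
print(o['time'],o['position'],o['q'],o['ft_force'])
E
```

```text
TCP for tip gap 0.04999999999999999 [ 0.49226387 -0.27798682  0.18922532]
TCP for tip gap 0.0 [ 0.50516313 -0.27902467  0.14092903]
world d [-0.05221972 -0.29120635 -0.02914014] tool units [ 0.74677234 -7.35851389  0.72824714]
target z in tool [-0.26005558 -0.00122424  0.96559287]
rot units [ 0.01773987 -3.768341    0.        ]
14.775 [0.54448358 0.01321953 0.21836545] [-1.80985093e-01  3.93731570e-01  1.60862211e+00  3.29830850e-05
  1.14053184e+00 -1.67562420e+00] [-0.12829671 -0.39929177 -2.35598954]
```

>>> {"op": "jog_arm", "data": {
  "motion": [0.062,-0.613,0,0,0,0,1,0.062,-0.613,0,0,0,0,1,0.062,-0.613,0,0,0,0,1,0.062,-0.613,0,0,0,0,1,0.062,-0.613,0,0,0,0,1,0.062,-0.613,0,0,0,0,1,0.062,-0.613,0,0,0,0,1,0.062,-0.613,0,0,0,0,1,0.062,-0.613,0,0,0,0,1,0.062,-0.613,0,0,0,0,1,0.062,-0.613,0,0,0,0,1,0.062,-0.613,0,0,0,0,1]
}}

```text
time: 16.27
position: [0.4923, -0.2783, 0.2176]
tool_rot: [0.038, 0.999, 0.001, -0.001]
ft_force: [0.5, 0.0, -1.3]
grip_width: 0.026
grip_force: 24.9
```

>>> {"op": "jog_arm", "data": {
  "motion": [0,0,0,0,-0.5,0,1,0,0,0,0,-0.5,0,1,0,0,0,0,-0.5,0,1,0,0,0,0,-0.5,0,1,0,0,0,0,-0.5,0,1,0,0,0,0,-0.5,0,1,0,0,0,0,-0.5,0,1,0,0,0,0,-0.27,0,1,0,0,0,0,0,0,1,0,0,0,0,0,0,1]
}}

```text
time: 17.52
position: [0.4933, -0.2782, 0.2189]
tool_rot: [0.038, 0.991, -0.005, 0.131]
ft_force: [-0.0, 0.2, -1.5]
grip_width: 0.0259
grip_force: 24.9
```

```bash
cat > ring.py <<'E'
from h import *
import sys
o=robot.get_obs();R=Rn.from_quat(o['tool_rot']).as_matrix()
ring=np.array([.5322,-.2812,.0397]);y=np.radians(-4.6);t=np.radians(15)
n=np.array([-np.sin(t)*np.cos(y),-np.sin(t)*np.sin(y),np.cos(t)])
g=float(sys.argv[1]);P=ring+n*(.1048+g)
print(o['time'],o['position'],'units to gap',g,R.T@(P-o['position'])/.04,'z in tool (off-square)',np.degrees(np.cross([0,0,1],R.T@-n))/4)
tip=o['position']+R[:,2]*.1048
print('tip',tip,'gap',(tip-ring)@n,'F along n',o['ft_force']@n,o['ft_force'])
print('q',o['q'].round(2),'px side',proj(cam('side'),[tip,ring]).round(1).tolist(),'top',proj(cam('top'),[tip,ring]).round(1).tolist())
E
python3 ring.py .012; python3 - <<'E'
from h import *
s=robot.camera('side');cv2.imwrite('pics/r1.png',cv2.resize(s[70:270,290:450],None,fx=3,fy=3,interpolation=2))
E
```

```text
17.525 [ 0.49325965 -0.27817144  0.2188832 ] units to gap 0.012 [0.21862098 0.00195868 1.65935184] z in tool (off-square) [ 0.01330607  0.02077286 -0.        ]
tip [ 0.52045027 -0.28026085  0.11769355] gap 0.0783867398245782 F along n -1.4078738866064913 [-0.0045105   0.17644712 -1.46253471]
q [-0.82  0.33  1.75  0.23  0.88 -2.44] px side [[396.4, 173.8], [389.1, 204.2]] top [[447.6, 293.3], [438.0, 291.4]]
```

View pics/r1.png

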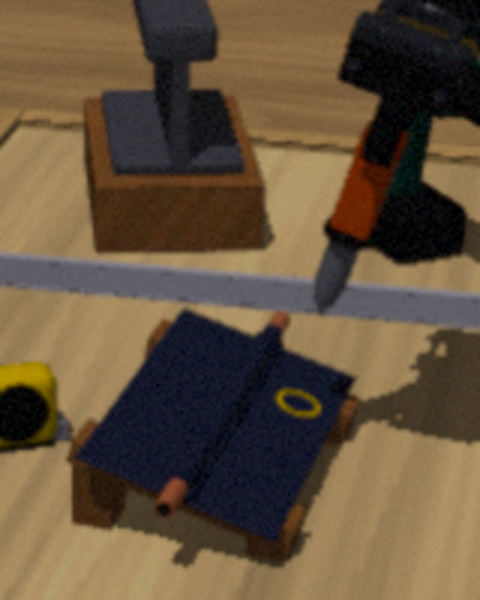

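The side crop shows the tip at (396.7,172.7), within about 1 px of the prediction. The gauge leans towards the robot as intended, and the ring is at (389,204).

>>> {"op": "jog_arm", "data": {
  "motion": [0.07,0,0.2,0,0,0,1,0.075,0,0.3,0,0,0,1,0.075,0,0.3,0,0,0,1,0,0,0.3,0,0,0,1,0,0,0.25,0,0,0,1,0,0,0.2,0,0,0,1,0,0,0.1,0,0,0,1,0,0,0,0,0,0,1,0,0,0,0,0,0,1]
}}

```text
time: 18.7
position: [0.5019, -0.2789, 0.1532]
tool_rot: [0.038, 0.991, -0.005, 0.131]
ft_force: [1.1, 0.6, -1.6]
grip_width: 0.0259
grip_force: 24.9
```

```bash
python3 - <<'E'
from h import *
s=robot.camera('side');t=robot.camera('top')
cv2.imwrite('pics/r2.png',np.hstack([cv2.resize(s[130:230,340:440],None,fx=4,fy=4,interpolation=2),cv2.resize(t[240:340,390:490],None,fx=4,fy=4,interpolation=2)]))
n=np.array([-.258,.0208,.9659]);f=[]
for i in range(8): robot.camera('top');f.append(robot.get_obs()['ft_force'])
print('baseline',np.mean(f,0),np.mean(f@n),np.std(f@n))
E
python3 ring.py 0
```

```text
baseline [-0.19098821  0.13403956 -1.7598539 ] -1.6477798996690385 0.18635669458711016
19.2 [ 0.50169799 -0.27868794  0.15287793] units to gap 0.0 [-0.00628804 -0.0017851   0.3110752 ] z in tool (off-square) [ 0.01448261  0.02073676 -0.        ]
tip [ 0.52888903 -0.28076877  0.05168822] gap 0.012442859962561956 F along n -1.5393917744925014 [-1.05466782  0.44081108 -1.88485544]
q [-0.8   0.44  1.81  0.27  0.72 -2.49] px side [[390.9, 199.8], [389.1, 204.2]] top [[439.3, 292.4], [438.0, 291.4]]
```

View pics/r2.png

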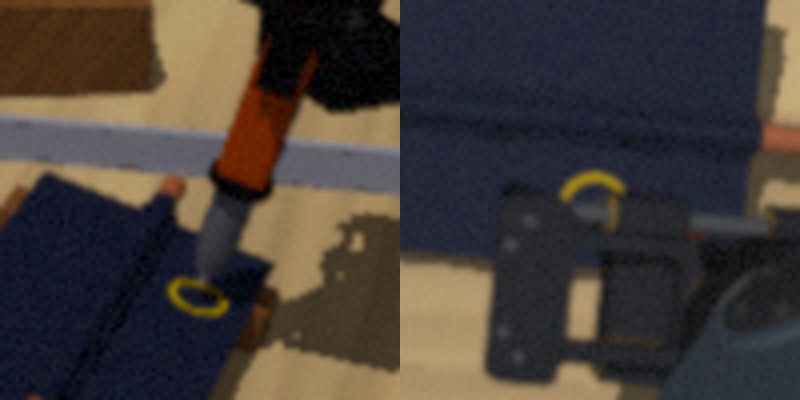

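The side crop shows the tip at (390.7,200.2) as predicted, centred above the ring. Pressing slowly.

>>> {"op": "jog_arm", "data": {
  "motion": [0,0,0.1,0,0,0,1,0,0,0.1,0,0,0,1,0,0,0.05,0,0,0,1,0,0,0.04,0,0,0,1,0,0,0.04,0,0,0,1,0,0,0.03,0,0,0,1,0,0,0,0,0,0,1,0,0,0,0,0,0,1]
}}

```text
time: 20.2
position: [0.5055, -0.279, 0.1391]
tool_rot: [0.038, 0.991, -0.005, 0.131]
ft_force: [-0.9, 0.4, 1.2]
grip_width: 0.026
grip_force: 24.9
```

```bash
cat > f.py <<'E'
from h import *
n=np.array([-.258,.0208,.9659]);f=[]
for i in range(10): robot.camera('top');f.append(robot.get_obs()['ft_force'])
print('net push N',np.mean(f@n)+1.65,np.std(f@n),np.mean(f,0))
E
python3 f.py; python3 ring.py -.004
```

```text
net push N 2.778571257806788 0.4947454300336531 [-0.74968383  0.3960112   0.9596395 ]
20.7 [ 0.50545582 -0.27894095  0.13894562] units to gap -0.004 [-0.00586858 -0.0027514   0.05026555] z in tool (off-square) [ 0.01537513  0.02023293 -0.        ]
tip [ 0.5326438  -0.28101498  0.03775495] gap -0.001989429532524198 F along n 0.2819722530870914 [-0.76644434  0.66361437  0.07295196]
q [-0.8   0.46  1.81  0.28  0.68 -2.49] px side [[388.9, 205.0], [389.1, 204.2]] top [[437.7, 291.3], [438.0, 291.4]]
```

>>> {"op": "jog_arm", "data": {
  "motion": [0,0,0.015,0,0,0,1,0,0,0.015,0,0,0,1,0,0,0,0,0,0,1,0,0,0,0,0,0,1]
}}

```text
time: 21.2
position: [0.5058, -0.279, 0.1378]
tool_rot: [0.038, 0.991, -0.005, 0.131]
ft_force: [0.2, 1.3, 1.7]
grip_width: 0.0257
grip_force: 24.9
```

```bash
sed -i 's/range(10)/range(40)/' f.py; python3 f.py; python3 ring.py -.004; python3 - <<'E'
from h import *
s=robot.camera('side')
cv2.imwrite('pics/r3.png',cv2.resize(s[150:230,350:430],None,fx=7,fy=7,interpolation=2))
E
```

```text
net push N 3.088034742696279 0.5533543249145696 [-0.93228695  0.50176711  1.22897604]
23.2 [ 0.5057572  -0.27897898  0.13778004] units to gap -0.004 [-0.00612657 -0.00237631  0.02015608] z in tool (off-square) [ 0.01533414  0.02017813 -0.        ]
tip [ 0.53294477 -0.28105328  0.03658926] gap -0.003193837576255995 F along n 0.2000968219687113 [-0.38709382 -0.19146736  0.10788258]
q [-0.8   0.47  1.81  0.28  0.68 -2.49] px side [[388.7, 205.4], [389.1, 204.2]] top [[437.5, 291.2], [438.0, 291.4]]
```

View pics/r3.png

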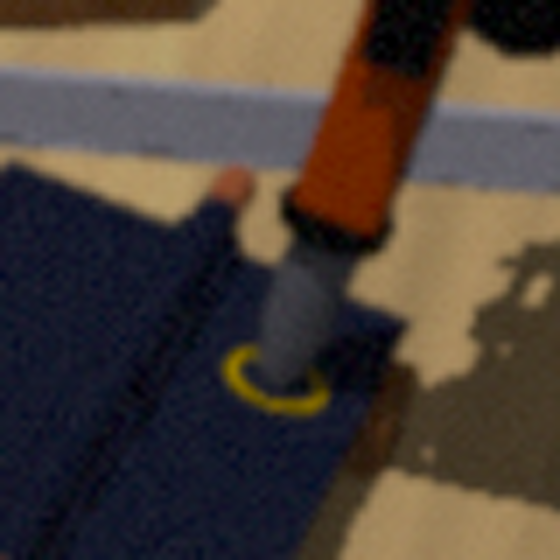

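The push is 3.1 N, which is about half travel. The last crop shows the tip at about (390,204), inside the ring. The gauge is within about 0.1° of square by the tool pose, and the grip is steady, so I'm handing in.

```bash
python3 -c "
from rig import robot
print(robot.hand_in())"
```

```text
the job is handed in; nothing more can be done
None
```

I zeroed the gauge on the plate and handed the job in at about 23 s, with the tip inside the yellow ring, square to the sheet and pressed at about 3.1 N (about half travel); the hand-in gave no verdict.

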